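# Put carving blanks away through sprung flaps

## Robot

A 6-joint arm with a two-finger parallel gripper is mounted at the origin on the work surface. World frame = base frame: x ahead of the robot, y to its left, z up, the work surface at z = 0. Lengths are in m, angles in rad, forces in N, time in s.
With the tool pointing down it reaches from about 0.35 to 0.85 m from the base axis. Payload 8.1 kg.
Tool frame: the origin (TCP) lies midway between the tips of the shut fingers; the grasp point (between the pads) lies 19 mm behind it; z points along the fingers, y is the line along which they close (so a half turn about z gives the same grasp; the last joint's range is limited). The gripper opens to 85 mm and grips with 20 to 120 N. Pads are 22 mm wide; open, the fingers measure 114 mm over their backs; the gripper's body (76 mm by 85 mm) begins 54 mm behind the grasp point. The pads swing forward as they close: fully open they stand 13 mm farther back than shut.
Start: joints at [1.085, 0.13, 1.488, -0, 1.523, -0.085], TCP at [0.234, 0.552, 0.231] pointing down, gripper open.
Joint ranges: [-2.96, 2.96], [-0.89, 2.26], [0.02, 2.5], [-1.34, 4.48], [0, 2.73], [-2.66, 2.66]. Speed limits (rad/s): [2.39, 2.39, 2.79, 3.14, 3.14, 3.14].

## Interface

Orientations are given as a unit quaternion [x, y, z, w].
In Python, from bench import ctrl gives the robot as it stands.
- The arm moves only by the tool servo_tool, never from a script. Its argument "series" is text: rows parted by semicolons, each of 7 numbers parted by spaces: the shift along the world's x, y, z normalised to -1 to 1, where 1 is 200 mm, then the turn, a rotation vector about the world's x, y, z normalised to -1 to 1, where 1 is 45 degrees, then the opening, from -1 (shut) to 1 (fully open), so that 0 is half open. A call has 1 to 20 rows; each row shifts and turns the commanded pose from where the row before left it; what a row does not reach is not made up. A row lasts 1/12 s, in which the tool goes at most 41.7 mm and 7.16 degrees, less where a joint would pass 70% of its speed; a pose out of reach is approached as far as the arm can. A call with a number of a shift or a turn outside -1 to 1 is refused whole. A call with a gripper value outside its range is refused whole. The fingers move at their own pace and stop on an object; "force" is the grip in N (left out, the last holds). Time passes only in rows, so rows that do not move let the fingers close. It gives the time, the measured TCP pose, the force, the opening and the grip force at its end, in the units of the state.
- ctrl.get_obs(): the state, without advancing time (a new reading comes with each control period).
- ctrl.read_camera(name): name is "scene" or "top"; returns (picture, depth): 480x640x3 uint8, red, green, blue; 480x640 float32, m along the optical axis (not along the pixel's ray), 0 where there is no reading.
- ctrl.calibration(name): a dict with "K" (3x3 intrinsics, pixels), "xyz" and "rotation" of the camera in the world. Camera axes: x right, y up, looking along -z (the intrinsics and any distortion apply to the point x, -y, -z); pixel columns grow to the right and rows downward; lengths in m; the calibration is good to about 2 mm. A picture is of the moment at which its call begins. calibration takes no time and is no camera call.
- ctrl.sign_off(): hands the job in; it is judged then, once.
The state is a dict: "clock": time; "joint_pos": joint angles; "joint_velocities": joint speeds; "effort": joint torques, N m; "tool_pos": TCP position; "ee_rot": TCP orientation; "force": force on the tool from outside, world axes, zero at the start; "moment": the same for the moment, N m; "grip_width": finger opening in m; "grip_force": force on a finger pad.
Only numpy, scipy, OpenCV 4.12 (cv2) and the standard library are available. Lean on these libraries where they do the work, as an engineer would, in place of code of your own. Each camera call takes 0.05 s, during which the arm holds its last target. There are 200 camera calls.

## Task

Put the two carving blanks away in their dust-tight keeping boxes, standing upright as they are: first the round turned one into the box with the narrow flap, then the flat owl-shaped one into the box with the wide flap. Push each blank, still gripped and without haste, down onto the flap so that the blank itself swings the flap well open, hold it there for a moment, then let it go so that it drops inside and the flap springs shut; keep the gripper off the flaps. Do not shift or knock over the jar, can, glue bottle and oilstone round about.

Things in the scene. Friction and masses are not known exactly. Their poses are not given: they have to be found in the camera images.
- pawn_center (a point): Round turned wooden blank, loose, standing upright, 100 mm tall, about 0.22 kg: foot 44 mm in diameter up to 34 mm, a waist, then a straight 34 mm diameter shank from 56 to 95 mm height. This point: its centre, 50 mm above its underside; z up. It stands close to a broad face of the owl blank, with a gap of only 10 to 25 mm between them.
- owl_center (a point): Flat owl-shaped pale wood blank, loose, standing upright, 100 mm tall, 64 mm wide along its x, 36 mm thick along its y, about 0.25 kg; two ears 12 mm high at the top corners with a notch between them (notch floor at 90 mm). This point: its centre, 50 mm above its underside; z up.
- narrowbox: The narrow-flap box: fixed upright plywood keeping box, 92 mm along its y, 100 mm along its x, 200 mm high, with a clear window on its +x side; mouth and flap in the middle of its top. Origin: centre of its underside; z up. Inner floor 10 mm above the underside.
- widebox: The wide-flap box: fixed upright plywood keeping box, 132 mm along its y, 100 mm along its x, 200 mm high, with a clear window on its +x side; mouth and flap in the middle of its top. Origin: centre of its underside; z up. Inner floor 10 mm above the underside.
- narrowbox_mouth (a point): Centre of the mouth, in the plane of the box top (axes as the box's). Mouth 60 mm along y by 64 mm along x, shut by a flush 3 mm aluminium flap. Hinge on the mouth's +x edge: steel strip with two dark spring barrels standing up 8 mm.
- widebox_mouth (a point): Centre of the mouth, in the plane of the box top (axes as the box's). Mouth 100 mm along y by 64 mm along x, shut by a flush 3 mm aluminium flap. Hinge on the mouth's +x edge: steel strip with two dark spring barrels standing up 8 mm.
- narrowbox_flap (a joint): Flap of the narrow box: 0 shut (flush), grows as it swings down into the box, 1.5 rad at most. A weak spring shuts it (about 0.02 Nm when shut, 0.035 Nm open); a released blank that is pushing it open sinks through by its own weight.
- widebox_flap (a joint): Flap of the wide box: 0 shut (flush), grows as it swings down into the box, 1.5 rad at most. A weak spring shuts it (about 0.02 Nm when shut, 0.035 Nm open); a released blank that is pushing it open sinks through by its own weight.
- jar_center (a point): Bystander, loose, to be left alone: amber glass jar with a steel lid, 58 mm diameter, 95 mm tall. This point: its centre, 48 mm up.
- can_center (a point): Bystander, loose, to be left alone: metal can with a paper label, 60 mm diameter, 80 mm tall. This point: its centre, 40 mm up.
- glue_center (a point): Bystander, loose, to be left alone: white glue bottle, 52 mm diameter, 110 mm tall. This point: its centre, 55 mm up.
- stone_center (a point): Bystander, loose, to be left alone: oilstone in a low dark wooden case, 150 mm along its x, 56 mm along its y, 34 mm high. This point: its centre, 17 mm up.
Mind the look-alikes: they are no part of the job. Leave any blue look-alike of the part that bears pawn_center alone.

How it is judged:
By the outcome, as a careful person would: the job done as asked, in the order asked, and still so for the second after the job is handed in, with the robot touching nothing.
It also fails if it takes over 58 s, if anything falls off the work surface, if the arm or the gripper's body presses on something with over 40 N, if the wrist force passes 120 N, or if a joint passes its speed limit or range.

## Working session

There is one attempt and no reset: what is moved stays moved. The work goes in short steps, Python scripts to look and compute and a tool call to move; the robot and the scene stay as the last step left them, time stands still between calls to the robot, and variables do not carry over. Pictures are saved under pics/ and viewed, at most 10 in all, crops included, and the job is handed in when it is done.

Besides the shell and the picture viewer there is one more tool, called as name(argument=value, ...) on one line, values as JSON. servo_tool: Moves the arm, as the interface text tells. Scaled input: -1 to 1 covers 200 mm each way for a shift and 45 degrees each way for a turn. Its arguments: {"type":"object","properties":{"series":{"type":"string"},"force":{"type":"number"}},"required":["series"]}

```bash
mkdir -p pics; cat > h.py <<'E'
import numpy as np, cv2
from bench import ctrl
def cloud(n):
    im,d=ctrl.read_camera(n); c=ctrl.calibration(n); K=np.array(c["K"]); R=np.array(c["rotation"])
    if R.shape!=(3,3):
        from scipy.spatial.transform import Rotation as Q
        R=Q.from_quat(R).as_matrix()
    v,u=np.mgrid[:480,:640]
    P=np.stack([(u-K[0,2])/K[0,0]*d,-(v-K[1,2])/K[1,1]*d,-d],-1)@R.T+np.array(c["xyz"])
    P[d==0]=np.nan
    return im,d,P
def save(im,f): cv2.imwrite("pics/"+f,im[...,::-1])
E
python3 - <<'E'
from h import *
for n in("scene","top"):
    im,d,P=cloud(n); save(im,n+"1.png"); np.savez("/tmp/"+n,im=im,d=d,P=P); print({k:(np.round(v,3).tolist() if not isinstance(v,str) else v) for k,v in ctrl.calibration(n).items()})
print(ctrl.get_obs())
E
```

```text
{'K': [[451.159, 0.0, 322.291], [0.0, 451.159, 238.551], [0.0, 0.0, 1.0]], 'xyz': [0.955, -0.087, 0.963], 'rotation': [0.202, 0.157, 0.596, 0.761]}
{'K': [[485.079, 0.0, 323.486], [0.0, 485.079, 239.563], [0.0, 0.0, 1.0]], 'xyz': [0.407, 0.003, 1.12], 'rotation': [-0.044, 0.034, 0.713, -0.699]}
{'clock': 0.1, 'joint_pos': array([ 1.08462516e+00,  1.31066909e-01,  1.48920203e+00,  1.37873262e-05,
        1.52303041e+00, -8.53910285e-02]), 'joint_velocities': array([-0.00025624, -0.00166721, -0.00129359, -0.00021829, -0.00154093,
        0.00025891]), 'effort': array([ 2.23726223e-03, -5.70955718e+01, -5.01937652e+01, -1.76383865e-04,
        8.34000675e-03, -7.11777398e-05]), 'tool_pos': array([0.23380958, 0.55200842, 0.23034316]), 'ee_rot': array([ 1.99051867e-01,  9.79988585e-01, -8.16795903e-04, -2.47170779e-04]), 'force': array([-0.60886163, -0.23747297,  0.45254772]), 'moment': array([-0.06779686, -0.05706325,  0.01804714]), 'grip_force': 0.0, 'grip_width': 0.0854651692741644}
```

View pics/scene1.png

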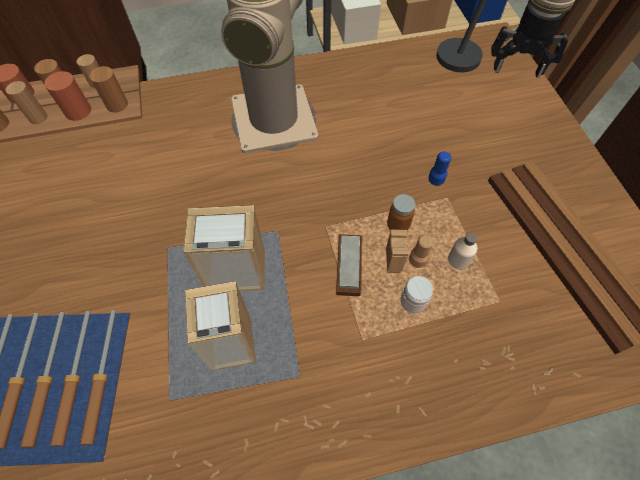

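View pics/top1.png

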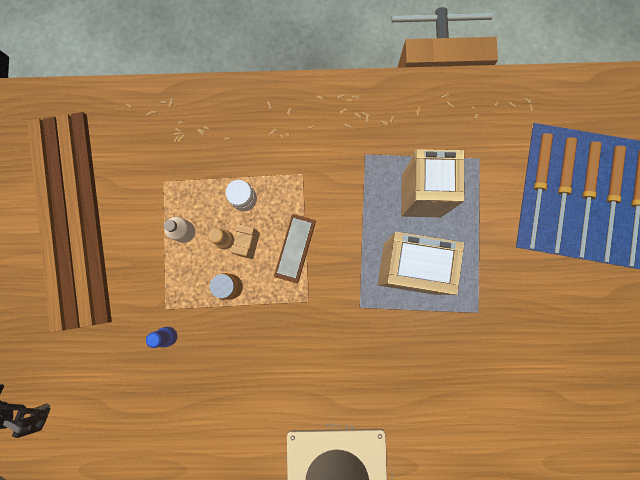

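The scene view shows the pawn at (421,250) beside the owl at (398,252), with the jar (402,210), can (418,293), glue (463,250) and stone (350,264) around them. The narrow box is at (215,313) and the wide box at (220,228). In the top view the pawn is at (218,236), the owl at (241,240), the narrow box at (440,175) and the wide box at (427,263).

```bash
cat > m.py <<'E'
from h import *
A=[np.load(f"/tmp/{n}.npz") for n in("scene","top")]
def near(i,u,v,r,z0,z1):
    P=A[i]["P"][v-r:v+r,u-r:u+r].reshape(-1,3); return P[(P[:,2]>z0)&(P[:,2]<z1)]
def rect(p):
    return cv2.minAreaRect((p[:,:2]*1000).astype(np.float32))
px=dict(pawn=[(421,250),(218,236)],owl=[(398,252),(241,240)],jar=[(402,210),(222,286)],can=[(418,293),(240,194)],glue=[(466,245),(175,228)],stone=[(350,264),(295,248)],narrow=[(215,313),(440,175)],wide=[(220,228),(427,263)])
zr=dict(pawn=(.088,.11),owl=(.08,.11),jar=(.085,.11),can=(.07,.09),glue=(.06,.125),stone=(.025,.045),narrow=(.19,.205),wide=(.19,.205))
for k in px:
    for i in(0,1):
        r=45 if zr[k][0]>.15 or k=="stone" else 16
        p=near(i,*px[k][i],r,*zr[k])
        if len(p)>5: c,s,a=rect(p); print(k,"st"[i],len(p),np.round(c,0),np.round(s,0),round(a),"med",np.round(np.median(p,0),3))
P=A[1]["P"];print("table z",np.nanmedian(P[330:420,200:280,2]),np.nanmedian(A[0]["P"][130:180,330:400,2]))
for n,i,box in(("a",0,(330,190,500,330)),("b",1,(160,170,320,310)),("c",1,(360,140,490,310))):
    x0,y0,x1,y1=box; save(cv2.resize(A[i]["im"][y0:y1,x0:x1],None,fx=3,fy=3,interpolation=cv2.INTER_CUBIC),n+".png")
a,b=[cv2.resize(cv2.imread(f"pics/{n}.png"),(400,560)) for n in "bc"]; cv2.imwrite("pics/bc.png",np.hstack([a,b]))
E
python3 m.py
```

```text
pawn s 260 [545. 231.] [63. 50.] 75 med [0.543 0.243 0.102]
pawn t 229 [521. 235.] [67. 32.] 38 med [0.532 0.243 0.103]
owl s 411 [530. 192.] [37. 59.] 75 med [0.538 0.189 0.095]
owl t 546 [527. 201.] [62. 63.] 75 med [0.524 0.188 0.098]
jar s 384 [431. 237.] [49. 51.] 78 med [0.434 0.235 0.099]
jar t 482 [428. 234.] [51. 48.] 89 med [0.427 0.232 0.099]
can s 589 [637. 204.] [57. 54.] 78 med [0.638 0.202 0.084]
can t 564 [630. 200.] [56. 57.] 10 med [0.629 0.199 0.084]
glue s 479 [565. 340.] [51. 42.] 42 med [0.568 0.336 0.084]
glue t 468 [556. 340.] [49. 50.] 1 med [0.552 0.332 0.085]
stone s 1365 [504. 131.] [133. 195.] 73 med [0.521 0.087 0.037]
stone t 1546 [525. 129.] [151. 149.] 73 med [0.51  0.084 0.038]
narrow s 2430 [ 632. -207.] [ 93. 102.] 87 med [ 0.632 -0.207  0.203]
narrow t 1908 [ 630. -210.] [ 92. 101.] 87 med [ 0.626 -0.209  0.203]
wide s 2662 [ 464. -173.] [132. 102.] 79 med [ 0.465 -0.173  0.203]
wide t 2582 [ 462. -177.] [133. 100.] 80 med [ 0.458 -0.176  0.203]
table z 0.0009390973010454662 0.00034934881293091635
```

View pics/bc.png

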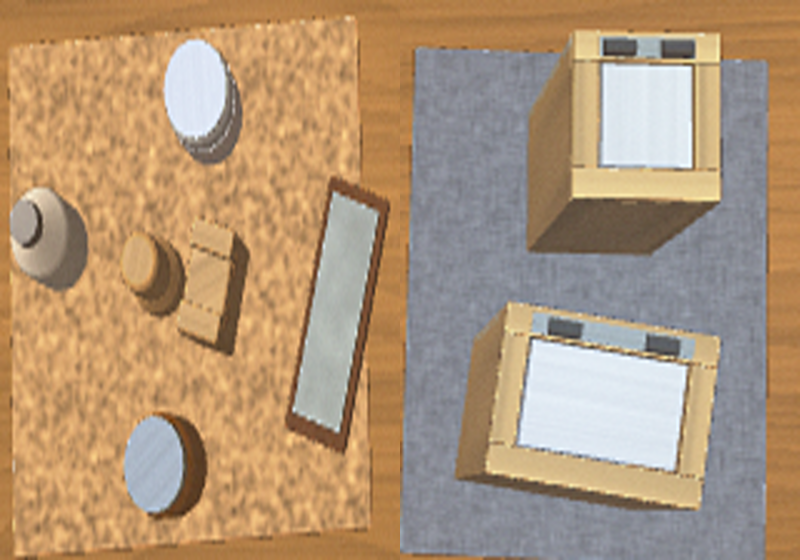

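The crop shows the owl's broad axis lying roughly along world x, with the pawn on its +y side and both hinges on the far (+x) edges. Next I'll segment the tops cleanly.

```bash
cat > m2.py <<'E'
from m import A,rect
from h import *
from scipy import ndimage
for i in(0,1):
    P=A[i]["P"]; z=P[...,2]
    for lo,hi,nm in((.097,.11,"pawn/owl/jar top"),(.088,.0965,"notch")):
        m=(z>lo)&(z<hi)&(P[...,0]>.38)&(P[...,0]<.7)&(P[...,1]>.12)&(P[...,1]<.32)
        l,n=ndimage.label(m)
        for k in range(1,n+1):
            p=P[l==k]
            if len(p)>25: c,s,a=rect(p); print("st"[i],nm,len(p),np.round(c),np.round(s),round(a,1),np.round(p.mean(0),4))
# flaps: bright low-saturation
    hsv=cv2.cvtColor(A[i]["im"],cv2.COLOR_RGB2HSV)
    m=(hsv[...,1]<40)&(hsv[...,2]>170)&(z>.18)&(P[...,1]<-.05)
    l,n=ndimage.label(m)
    for k in range(1,n+1):
        p=P[l==k]
        if len(p)>100: c,s,a=rect(p); print("st"[i],"flap",len(p),np.round(c),np.round(s),round(a,1))
E
python3 m2.py | grep -v "^[pojcgnw].* [st] "
```

```text
stone s 1365 [504. 131.] [133. 195.] 73 med [0.521 0.087 0.037]
stone t 1546 [525. 129.] [151. 149.] 73 med [0.51  0.084 0.038]
table z 0.0009390973010454662 0.00034934881293091635
s pawn/owl/jar top 296 [430. 237.] [48. 49.] 68.9 [0.4312 0.2368 0.0995]
s pawn/owl/jar top 121 [505. 198.] [35. 19.] 72.0 [0.5064 0.1975 0.1034]
s pawn/owl/jar top 162 [540. 248.] [31. 30.] 62.8 [0.5403 0.2481 0.1029]
s pawn/owl/jar top 121 [550. 187.] [36. 16.] 76.7 [0.5508 0.1863 0.1034]
s notch 37 [451. 234.] [40. 10.] 79.8 [0.4522 0.233  0.0924]
s notch 218 [532. 191.] [36. 55.] 73.5 [0.5297 0.1912 0.0933]
s notch 31 [546. 241.] [31. 11.] 39.0 [0.5475 0.2406 0.0922]
s flap 1279 [ 465. -173.] [96. 65.] 80.1
s flap 1008 [ 632. -208.] [56. 62.] 87.4
t pawn/owl/jar top 136 [546. 183.] [35. 18.] 76.8 [0.5454 0.1829 0.1041]
t pawn/owl/jar top 190 [535. 246.] [30. 32.] 0.5 [0.5344 0.2452 0.1034]
t pawn/owl/jar top 132 [502. 195.] [36. 16.] 75.1 [0.5015 0.1943 0.1039]
t pawn/owl/jar top 424 [428. 234.] [49. 50.] 13.6 [0.4275 0.2332 0.0999]
t notch 195 [524. 189.] [37. 30.] 73.6 [0.5239 0.1881 0.0939]
t flap 903 [ 629. -211.] [56. 62.] 86.9
t flap 125 [ 501. -183.] [42. 12.] 80.0
t flap 1647 [ 462. -177.] [96. 61.] 79.6
```

servo_tool(series="0.11 -0.11 0 0 0 -0.13 1;0.11 -0.11 0 0 0 -0.13 1;0.11 -0.11 0 0 0 -0.13 1;0.11 -0.11 0 0 0 -0.13 1;0.11 -0.11 0 0 0 -0.13 1;0.11 -0.11 0 0 0 -0.13 1;0.11 -0.11 0 0 0 -0.13 1;0.11 -0.11 0 0 0 -0.13 1;0.11 -0.11 0 0 0 -0.13 1;0.11 -0.11 0 0 0 -0.13 1;0.11 -0.11 0 0 0 -0.13 1;0.11 -0.11 0 0 0 -0.13 1;0.11 -0.11 0 0 0 -0.13 1;0.09 -0.095 0 0 0 -0.13 1;0 0 0 0 0 0 1;0 0 0 0 0 0 1", force=40)

```text
clock: 1.43
tool_pos: [0.5385, 0.2462, 0.2306]
ee_rot: [0.793, 0.609, -0.001, -0.0]
force: [-0.4, 0.8, 0.0]
grip_width: 0.0853
grip_force: 0.0
```

servo_tool(series="0 0 -0.1 0 0 0 1;0 0 -0.1 0 0 0 1;0 0 -0.1 0 0 0 1;0 0 -0.1 0 0 0 1;0 0 -0.1 0 0 0 1;0 0 -0.1 0 0 0 1;0 0 -0.1 0 0 0 1;0 0 -0.1 0 0 0 1;0 0 -0.053 0 0 0 1;0 0 0 0 0 0 0.6;0 0 0 0 0 0 0.2;0 0 0 0 0 0 -0.1;0 0 0 0 0 0 -0.4;0 0 0 0 0 0 -0.4;0 0 0 0 0 0 -0.4;0 0 0 0 0 0 -0.4", force=40)

```text
clock: 2.77
tool_pos: [0.539, 0.2481, 0.0626]
ee_rot: [0.793, 0.61, 0.001, 0.0]
force: [-2.0, 1.0, 6.8]
grip_width: 0.0325
grip_force: 39.4
```

```bash
python3 - <<'E'
from h import *
im,d,P=cloud("scene"); save(cv2.resize(im[150:320,330:520],None,fx=3,fy=3),"g1.png")
o=ctrl.get_obs(); print(o["grip_width"],o["grip_force"],o["tool_pos"])
E
```

```text
0.03237884515694215 39.42855659290217 [0.53900356 0.2480575  0.06257799]
```

View pics/g1.png

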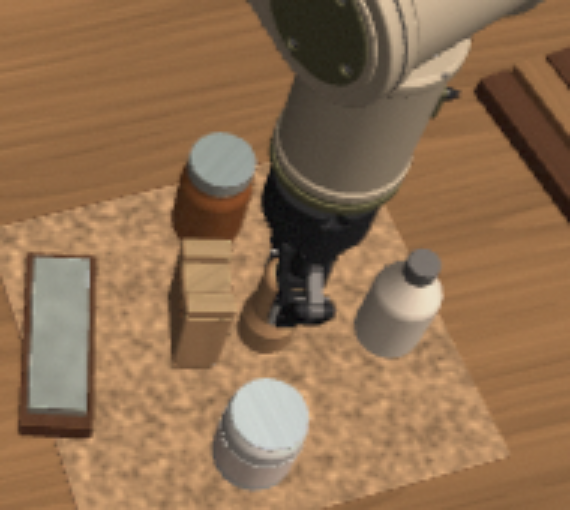

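The pawn is gripped near (275,310) in the crop and stands clear of the owl. I'll lift it.

servo_tool(series="0 0 0.02 0 0 0 -0.4;0 0 0.05 0 0 0 -0.4;0 0 0.1 0 0 0 -0.4;0 0 0.1 0 0 0 -0.4;0 0 0.1 0 0 0 -0.4;0 0 0.1 0 0 0 -0.4;0 0 0.1 0 0 0 -0.4;0 0 0.1 0 0 0 -0.4;0 0 0.1 0 0 0 -0.4;0 0 0.1 0 0 0 -0.4;0 0 0.1 0 0 0 -0.4;0 0 0.1 0 0 0 -0.4;0 0 0.1 0 0 0 -0.4;0 0 0.08 0 0 0 -0.4;0 0 0.05 0 0 0 -0.4;0 0 0 0 0 0 -0.4;0 0 0 0 0 0 -0.4")

```text
clock: 4.23
tool_pos: [0.5382, 0.2474, 0.321]
ee_rot: [0.793, 0.61, 0.0, 0.0]
force: [0.2, -0.3, -2.5]
grip_width: 0.0325
grip_force: 40.1
```

servo_tool(series="0.023 -0.114 0 0 0 -0.087 -0.4;0.023 -0.114 0 0 0 -0.087 -0.4;0.023 -0.114 0 0 0 -0.087 -0.4;0.023 -0.114 0 0 0 -0.087 -0.4;0.023 -0.114 0 0 0 -0.087 -0.4;0.023 -0.114 0 0 0 -0.087 -0.4;0.023 -0.114 0 0 0 -0.087 -0.4;0.023 -0.114 0 0 0 -0.087 -0.4;0.023 -0.114 0 0 0 -0.087 -0.4;0.023 -0.114 0 0 0 -0.087 -0.4;0.023 -0.114 0 0 0 -0.087 -0.4;0.023 -0.114 0 0 0 -0.087 -0.4;0.023 -0.114 0 0 0 -0.087 -0.4;0.023 -0.114 0 0 0 -0.087 -0.4;0.023 -0.114 0 0 0 -0.087 -0.4;0.023 -0.114 0 0 0 -0.087 -0.4;0.023 -0.114 0 0 0 -0.087 -0.4;0.023 -0.114 0 0 0 -0.087 -0.4;0.023 -0.1 0 0 0 -0.087 -0.4;0.023 -0.1 0 0 0 -0.087 -0.4")

```text
clock: 5.9
tool_pos: [0.6294, -0.2039, 0.3182]
ee_rot: [1.0, -0.029, -0.002, -0.001]
force: [-0.4, -0.7, -2.8]
grip_width: 0.0328
grip_force: 40.1
```

servo_tool(series="0 0 -0.05 0 0 0 -0.4;0 0 -0.05 0 0 0 -0.4;0 0 0 0 0 0 -0.4;0 0 0 0 0 0 -0.4")

```text
clock: 6.23
tool_pos: [0.6291, -0.2017, 0.2981]
ee_rot: [1.0, -0.027, -0.002, -0.001]
force: [0.1, 0.2, -1.7]
grip_width: 0.0322
grip_force: 40.3
```

```bash
python3 - <<'E'
from h import *
im,d,P=cloud("scene"); np.savez("/tmp/s2",im=im,P=P); save(cv2.resize(im[160:380,130:310],None,fx=2.7,fy=2.7,interpolation=cv2.INTER_CUBIC),"p1.png")
o=ctrl.get_obs(); print(o["tool_pos"],o["ee_rot"])
E
```

```text
[ 0.62957913 -0.20179016  0.2995359 ] [ 9.99640210e-01 -2.67996083e-02 -1.00190063e-03 -4.76800916e-04]
```

View pics/p1.png

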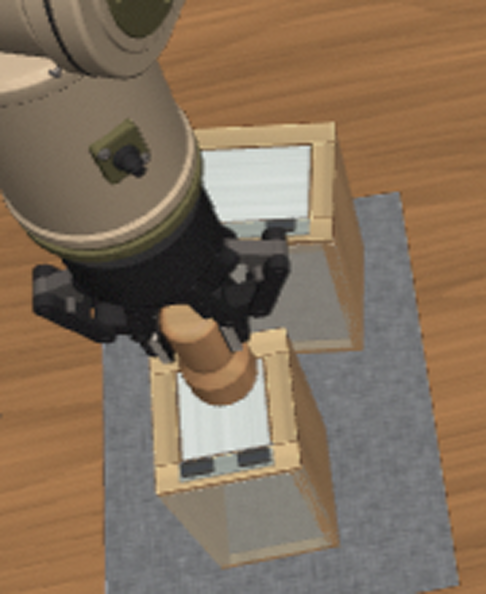

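```bash
python3 - <<'E'
from h import *
from scipy.optimize import least_squares
q=np.load("/tmp/s2.npz"); P=q["P"]; im=q["im"]; hsv=cv2.cvtColor(im,cv2.COLOR_RGB2HSV)
sub=np.zeros(im.shape[:2],bool); sub[265:312,185:228]=1
ok=sub&(hsv[...,1]>70)&(P[...,2]>.22)&(P[...,2]<.36)
p=P[ok]; print(len(p),p.min(0),p.max(0))
for z0,z1,r in((.225,.273,.022),(.295,.33,.017)):
    s=p[(p[:,2]>z0)&(p[:,2]<z1)]
    f=least_squares(lambda c:np.hypot(s[:,0]-c[0],s[:,1]-c[1])-r,[s[:,0].mean()-.015,s[:,1].mean()],loss="soft_l1",f_scale=.002)
    print(z0,len(s),f.x,np.sqrt(np.mean(f.fun**2)),s.min(0),s.max(0))
E
```

```text
822 [ 0.61822544 -0.21963752  0.24572062] [ 0.64940689 -0.16982858  0.34878838]
0.225 174 [ 0.62669615 -0.19779274] 0.0004994356485298379 [ 0.62466173 -0.21539002  0.24572062] [ 0.64940689 -0.1757592   0.27294229]
0.295 196 [ 0.62716276 -0.19858696] 0.0018917387914183742 [ 0.63133141 -0.21963752  0.29501678] [ 0.64493464 -0.16982858  0.32959649]
```

servo_tool(series="0.01 -0.02 0 0 0 0 -0.4;0.015 -0.03 0 0 0 0 -0.4;0 0 -0.04 0 0 0 -0.4;0 0 -0.05 0 0 0 -0.4;0 0 -0.04 0 0 0 -0.4;0 0 -0.02 0 0 0 -0.4;0 0 0 0 0 0 -0.4;0 0 0 0 0 0 -0.4")

```text
clock: 6.95
tool_pos: [0.6347, -0.2127, 0.2698]
ee_rot: [1.0, -0.028, -0.001, -0.0]
force: [0.9, -0.8, -2.4]
grip_width: 0.0328
grip_force: 40.3
```

servo_tool(series="0 0 -0.015 0 0 0 -0.4;0 0 -0.015 0 0 0 -0.4;0 0 -0.015 0 0 0 -0.4;0 0 -0.015 0 0 0 -0.4;0 0 -0.015 0 0 0 -0.4;0 0 -0.015 0 0 0 -0.4;0 0 -0.015 0 0 0 -0.4;0 0 -0.015 0 0 0 -0.4")

```text
clock: 7.62
tool_pos: [0.6351, -0.213, 0.2466]
ee_rot: [1.0, -0.028, 0.0, 0.0]
force: [-0.8, -0.2, 0.1]
grip_width: 0.0328
grip_force: 40.5
```

```bash
python3 - <<'E'
from h import *
im,d,P=cloud("scene"); save(cv2.resize(im[220:380,150:290],None,fx=3.6,fy=3.6,interpolation=cv2.INTER_CUBIC),"p2.png")
o=ctrl.get_obs(); print(o["tool_pos"],o["force"],o["grip_width"])
E
```

```text
[ 0.63472479 -0.2128617   0.2456331 ] [-0.59490987 -0.47741076 -1.40269842] 0.032543485102103156
```

View pics/p2.png

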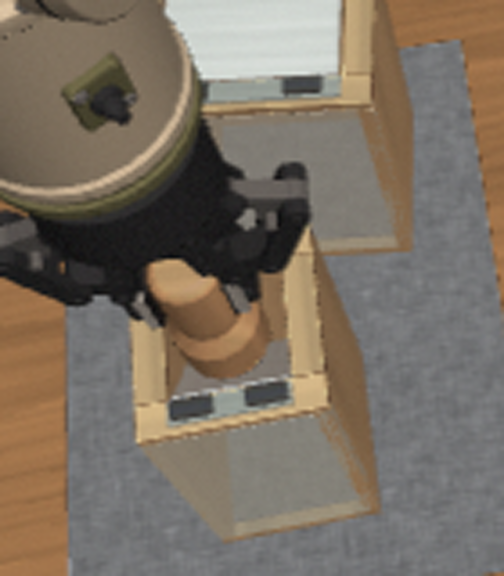

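The foot has entered the mouth, centred, and the flap is starting to swing. I'll carry on down.

servo_tool(series="0 0 -0.015 0 0 0 -0.4;0 0 -0.015 0 0 0 -0.4;0 0 -0.015 0 0 0 -0.4;0 0 -0.015 0 0 0 -0.4;0 0 -0.015 0 0 0 -0.4;0 0 -0.015 0 0 0 -0.4;0 0 -0.015 0 0 0 -0.4;0 0 -0.015 0 0 0 -0.4;0 0 -0.015 0 0 0 -0.4;0 0 -0.015 0 0 0 -0.4;0 0 -0.015 0 0 0 -0.4;0 0 0 0 0 0 -0.4;0 0 0 0 0 0 -0.4;0 0 0 0 0 0 -0.4;0 0 0 0 0 0 -0.4;0 0 0 0 0 0 -0.4;0 0 0 0 0 0 -0.4;0 0 0 0 0 0 -0.4;0 0 0 0 0 0 -0.4")

```text
clock: 9.25
tool_pos: [0.6351, -0.2129, 0.2138]
ee_rot: [1.0, -0.028, 0.0, 0.0]
force: [-1.3, -0.0, -2.7]
grip_width: 0.0326
grip_force: 40.3
```

```bash
python3 - <<'E'
from h import *
im,d,P=cloud("scene"); save(cv2.resize(im[220:380,150:290],None,fx=3.6,fy=3.6,interpolation=cv2.INTER_CUBIC),"p3.png")
o=ctrl.get_obs(); print(o["tool_pos"],o["force"],o["grip_width"])
E
```

```text
[ 0.63512178 -0.21292889  0.21379538] [-0.60003202 -1.04562596 -2.24232707] 0.03277679909375776
```

View pics/p3.png

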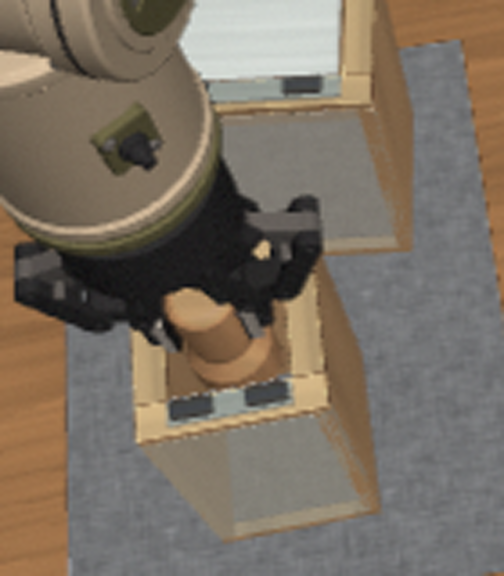

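The foot is down inside the mouth with the flap wide open, so I'll release it.

servo_tool(series="0 0 0 0 0 0 1;0 0 0 0 0 0 1;0 0 0 0 0 0 1;0 0 0 0 0 0 1;0 0 0 0 0 0 1;0 0 0 0 0 0 1;0 0 0 0 0 0 1;0 0 0.03 0 0 0 1;0 0 0.08 0 0 0 1;0 0 0.1 0 0 0 1;0 0 0.1 0 0 0 1;0 0 0.1 0 0 0 1;0 0 0.1 0 0 0 1;0 0 0 0 0 0 1")

```text
clock: 10.47
tool_pos: [0.6366, -0.2136, 0.3221]
ee_rot: [1.0, -0.028, 0.004, 0.001]
force: [0.4, 0.3, 1.7]
grip_width: 0.0857
grip_force: 0.0
```

```bash
python3 - <<'E'
from h import *
im,d,P=cloud("scene"); a=cv2.resize(im[180:380,150:290],(392,560),interpolation=cv2.INTER_CUBIC); b=cv2.resize(im[190:320,330:480],(392,340)); b=np.vstack([b,np.zeros((220,392,3),np.uint8)]); save(np.hstack([a,b]),"p4.png")
from scipy import ndimage
o=ctrl.get_obs(); print(o["tool_pos"],o["force"],o["grip_width"])
z=P[...,2]; m=(z>.097)&(z<.11)&(P[...,0]>.38)&(P[...,0]<.7)&(P[...,1]>.12)&(P[...,1]<.32)
l,n=ndimage.label(m); print([np.round(P[l==k].mean(0),4) for k in range(1,n+1) if (l==k).sum()>60])
E
```

```text
[ 0.6362676  -0.2134646   0.31971046] [-0.38961616  0.55981696 -0.09127381] 0.08533393022751255
[array([0.4316, 0.2366, 0.0994]), array([0.5062, 0.1976, 0.1033]), array([0.5509, 0.1871, 0.1034])]
```

View pics/p4.png

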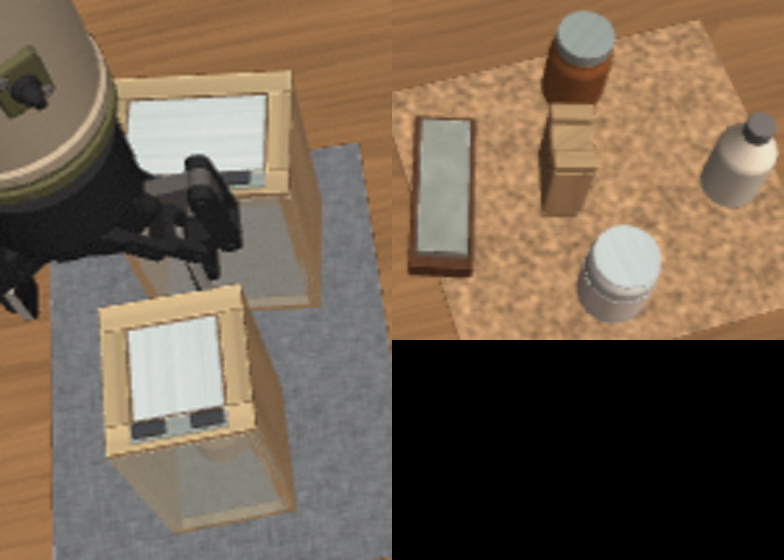

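The pawn is inside, the narrow flap is shut, and the owl and bystanders haven't moved. Next is the owl.

servo_tool(series="-0.0275 0.101 0 0 0 0.087 1;-0.0275 0.101 0 0 0 0.087 1;-0.0275 0.101 0 0 0 0.087 1;-0.0275 0.101 0 0 0 0.087 1;-0.0275 0.101 0 0 0 0.087 1;-0.0275 0.101 0 0 0 0.087 1;-0.0275 0.101 0 0 0 0.087 1;-0.0275 0.101 0 0 0 0.087 1;-0.0275 0.101 0 0 0 0.087 1;-0.0275 0.101 0 0 0 0.087 1;-0.0275 0.101 0 0 0 0.087 1;-0.0275 0.101 0 0 0 0.087 1;-0.0275 0.101 0 0 0 0.087 1;-0.0275 0.101 0 0 0 0.087 1;-0.0275 0.101 0 0 0 0.087 1;-0.0275 0.101 0 0 0 0.087 1;-0.0275 0.101 0 0 0 0.087 1;-0.0275 0.101 0 0 0 0.087 1;-0.0275 0.101 0 0 0 0.087 1;-0.0275 0.101 0 0 0 0.087 1")

```text
clock: 12.18
tool_pos: [0.5243, 0.1919, 0.3145]
ee_rot: [0.792, 0.611, -0.001, -0.0]
force: [-0.1, -0.4, -0.3]
grip_width: 0.0856
grip_force: 0.0
```

servo_tool(series="0 0 -0.1 0 0 0 1;0 0 -0.1 0 0 0 1;0 0 -0.1 0 0 0 1;0 0 -0.1 0 0 0 1;0 0 -0.1 0 0 0 1;0 0 0 0 0 0 1;0 0 0 0 0 0 1;0 0 0 0 0 0 1")

```text
clock: 12.85
tool_pos: [0.5253, 0.1911, 0.2165]
ee_rot: [0.793, 0.61, 0.0, 0.0]
force: [0.3, -0.2, -0.3]
grip_width: 0.0853
grip_force: 0.0
```

servo_tool(series="0.005 -0.005 -0.05 0 0 0 1;0 0 -0.1 0 0 0 1;0 0 -0.1 0 0 0 1;0 0 -0.1 0 0 0 1;0 0 -0.1 0 0 0 1;0 0 -0.1 0 0 0 1;0 0 -0.1 0 0 0 1;0 0 -0.08 0 0 0 1;0 0 -0.05 0 0 0 1;0 0 -0.02 0 0 0 1;0 0 0 0 0 0 1;0 0 0 0 0 0 0.8;0 0 0 0 0 0 0.6;0 0 0 0 0 0 0.4;0 0 0 0 0 0 0.2;0 0 0 0 0 0 0.2;0 0 0 0 0 0 0.2;0 0 0 0 0 0 0.2", force=40)

```text
clock: 14.35
tool_pos: [0.5273, 0.1904, 0.0574]
ee_rot: [0.793, 0.61, 0.001, 0.001]
force: [-0.9, 1.1, 5.3]
grip_width: 0.0632
grip_force: 45.2
```

servo_tool(series="0 0 0.02 0 0 0 0.2;0 0 0.05 0 0 0 0.2;0 0 0.1 0 0 0 0.2;0 0 0.1 0 0 0 0.2;0 0 0.1 0 0 0 0.2;0 0 0.1 0 0 0 0.2;0 0 0.1 0 0 0 0.2;0 0 0.1 0 0 0 0.2;0 0 0.1 0 0 0 0.2;0 0 0.1 0 0 0 0.2;0 0 0.1 0 0 0 0.2;0 0 0.1 0 0 0 0.2;0 0 0.1 0 0 0 0.2;0 0 0.08 0 0 0 0.2;0 0 0.05 0 0 0 0.2;0 0 0 0 0 0 0.2;0 0 0 0 0 0 0.2")

```text
clock: 15.77
tool_pos: [0.5261, 0.1901, 0.3159]
ee_rot: [0.793, 0.61, 0.0, 0.0]
force: [-0.3, -0.4, -2.4]
grip_width: 0.0632
grip_force: 44.8
```

servo_tool(series="-0.015 -0.092 0 0 0 -0.095 0.2;-0.015 -0.092 0 0 0 -0.095 0.2;-0.015 -0.092 0 0 0 -0.095 0.2;-0.015 -0.092 0 0 0 -0.095 0.2;-0.015 -0.092 0 0 0 -0.095 0.2;-0.015 -0.092 0 0 0 -0.095 0.2;-0.015 -0.092 0 0 0 -0.095 0.2;-0.015 -0.092 0 0 0 -0.095 0.2;-0.015 -0.092 0 0 0 -0.095 0.2;-0.015 -0.092 0 0 0 -0.095 0.2;-0.015 -0.092 0 0 0 -0.095 0.2;-0.015 -0.092 0 0 0 -0.095 0.2;-0.015 -0.092 0 0 0 -0.095 0.2;-0.015 -0.092 0 0 0 -0.095 0.2;-0.015 -0.092 0 0 0 -0.095 0.2;-0.015 -0.092 0 0 0 -0.095 0.2;-0.015 -0.092 0 0 0 -0.095 0.2;-0.015 -0.092 0 0 0 -0.095 0.2;-0.015 -0.092 0 0 0 -0.094 0.2;-0.015 -0.092 0 0 0 -0.094 0.2")

```text
clock: 17.43
tool_pos: [0.4651, -0.1785, 0.3137]
ee_rot: [0.996, -0.091, -0.001, -0.001]
force: [0.1, -0.1, -3.7]
grip_width: 0.0633
grip_force: 44.8
```

servo_tool(series="0 0 -0.05 0 0 0 0.2;0 0 -0.05 0 0 0 0.2;0 0 -0.05 0 0 0 0.2;0 0 0 0 0 0 0.2;0 0 0 0 0 0 0.2;0 0 0 0 0 0 0.2")

```text
clock: 17.93
tool_pos: [0.4661, -0.1772, 0.2856]
ee_rot: [0.996, -0.089, -0.0, -0.0]
force: [0.0, -0.2, -2.1]
grip_width: 0.0636
grip_force: 45.0
```

```bash
python3 - <<'E'
from h import *
im,d,P=cloud("scene"); np.savez("/tmp/s3",im=im,P=P); save(cv2.resize(im[150:310,130:290],None,fx=3.6,fy=3.6,interpolation=cv2.INTER_CUBIC),"o1.png")
o=ctrl.get_obs(); print(o["tool_pos"],o["ee_rot"])
E
```

```text
[ 0.46634547 -0.17746923  0.2860691 ] [ 9.96038060e-01 -8.89275426e-02  2.64428081e-04  7.34683598e-05]
```

View pics/o1.png

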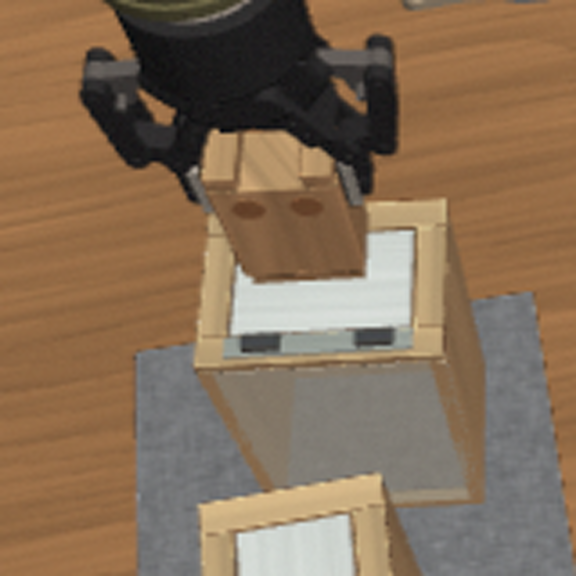

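```bash
python3 - <<'E'
from h import *
q=np.load("/tmp/s3.npz"); P=q["P"]
a=np.radians(-10.1); X=np.array([np.cos(a),np.sin(a)]); Y=np.array([-X[1],X[0]])
s=P[202:228,185:236].reshape(-1,3); c0=np.array([.465,-.173])
z=s[:,2]; x=(s[:,:2]-c0)@X; y=(s[:,:2]-c0)@Y
m=(z>.24)&(z<.30)&(abs(x-.018)<.012)
print("bottom z",np.sort(z[(abs(x-.018)<.008)&(z>.212)])[:5],"faceX med",np.median(x[m]),"slope dx/dy,dx/dz",np.linalg.lstsq(np.c_[y[m],z[m],np.ones(m.sum())],x[m],rcond=None)[0])
for l,h in((.24,.26),(.26,.28)):
    k=m&(z>l)&(z<h); print("y range",np.percentile(y[k],[0,2,98,100]))
E
```

```text
bottom z [0.23145938 0.23256493 0.23281998 0.23286598 0.23329244] faceX med 0.018350882035783698 slope dx/dy,dx/dz [-0.02589518 -0.00501389  0.01934703]
y range [-0.03098688 -0.02946906  0.03137188  0.03171001]
y range [-0.03083422 -0.03003975  0.0314231   0.0317499 ]
```

The owl measures centred over the wide flap, square to it and level. I'll push down slowly and hold.

servo_tool(series="0 0 -0.03 0 0 0 0.2;0 0 -0.03 0 0 0 0.2;0 0 -0.03 0 0 0 0.2;0 0 -0.015 0 0 0 0.2;0 0 -0.015 0 0 0 0.2;0 0 -0.015 0 0 0 0.2;0 0 -0.015 0 0 0 0.2;0 0 -0.015 0 0 0 0.2;0 0 -0.015 0 0 0 0.2;0 0 -0.015 0 0 0 0.2;0 0 -0.015 0 0 0 0.2;0 0 -0.015 0 0 0 0.2;0 0 -0.015 0 0 0 0.2")

```text
clock: 19.07
tool_pos: [0.466, -0.178, 0.2374]
ee_rot: [0.996, -0.09, -0.0, 0.0]
force: [-0.9, 0.5, -1.2]
grip_width: 0.0633
grip_force: 45.2
```

servo_tool(series="0 0 -0.015 0 0 0 0.2;0 0 -0.015 0 0 0 0.2;0 0 -0.015 0 0 0 0.2;0 0 -0.015 0 0 0 0.2;0 0 -0.015 0 0 0 0.2;0 0 -0.015 0 0 0 0.2;0 0 -0.015 0 0 0 0.2;0 0 -0.015 0 0 0 0.2;0 0 -0.015 0 0 0 0.2;0 0 -0.015 0 0 0 0.2;0 0 0 0 0 0 0.2;0 0 0 0 0 0 0.2;0 0 0 0 0 0 0.2;0 0 0 0 0 0 0.2;0 0 0 0 0 0 0.2;0 0 0 0 0 0 0.2;0 0 0 0 0 0 0.2;0 0 0 0 0 0 0.2;0 0 0 0 0 0 0.2")

```text
clock: 20.65
tool_pos: [0.4661, -0.178, 0.2078]
ee_rot: [0.996, -0.09, 0.0, 0.0]
force: [0.1, 0.2, -2.6]
grip_width: 0.0635
grip_force: 45.0
```

servo_tool(series="0 0 0 0 0 0 1;0 0 0 0 0 0 1;0 0 0 0 0 0 1;0 0 0 0 0 0 1;0 0 0 0 0 0 1;0 0 0 0 0 0 1;0 0 0 0 0 0 1;0 0 0.03 0 0 0 1;0 0 0.08 0 0 0 1;0 0 0.1 0 0 0 1;0 0 0.1 0 0 0 1;0 0 0.1 0 0 0 1;0 0 0.1 0 0 0 1;-0.05 0 0.1 0 0 0 1;-0.1 0 0 0 0 0 1;-0.05 0 0 0 0 0 1;0 0 0 0 0 0 1;0 0 0 0 0 0 1")

```text
clock: 22.15
tool_pos: [0.4261, -0.1781, 0.3303]
ee_rot: [0.996, -0.09, 0.001, 0.0]
force: [0.4, -0.6, 0.2]
grip_width: 0.0854
grip_force: 0.0
```

```bash
python3 - <<'E'
from h import *
im,d,P=cloud("scene"); save(im[130:400,130:520].repeat(2,0).repeat(2,1),"end.png")
o=ctrl.get_obs(); print(o["clock"],o["tool_pos"],o["force"],o["grip_width"])
E
```

```text
22.2 [ 0.42634535 -0.177963    0.32994313] [-0.33180458  0.43075537  0.10616102] 0.08545036187465982
```

View pics/end.png

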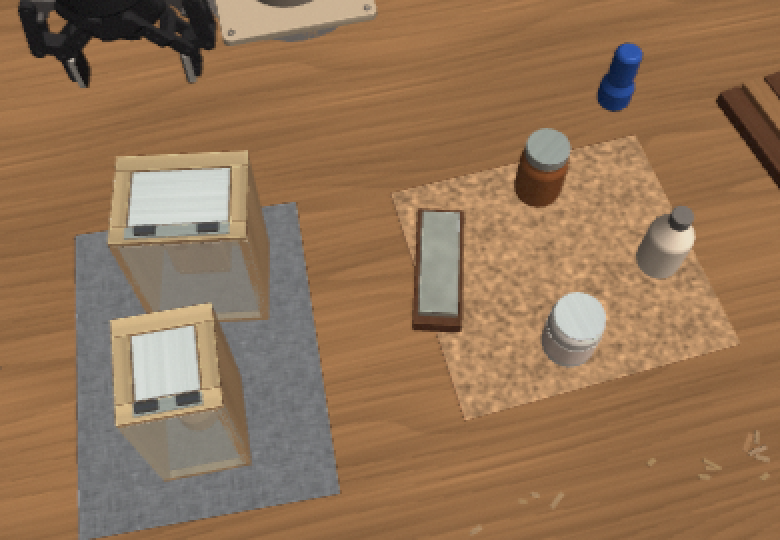

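Both flaps are shut, at (180,195) and (165,362), with the blanks visible through the windows. The bystanders are standing where they were and the gripper is clear.

```bash
python3 -c "
from bench import ctrl
print(ctrl.sign_off())"
```

```text
the job is handed in; nothing more can be done
None
```

The job is handed in at about 22 s: the round blank went into the narrow-flap box, then the owl blank into the wide-flap box; both flaps are shut and the jar, can, glue bottle and oilstone were left untouched.

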